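# Put the coloured markers back on their pen rests

### The arm

A 7-joint arm with a two-finger parallel gripper is mounted at the origin on a cart in front of the work surface, level with it; the furniture and walls round the work are solid. World frame = base frame: x ahead of the robot, y to its left, z up, the work surface at z = 0. Lengths are in m, angles in rad, forces in N, time in s.
With the tool pointing down it reaches from about 0.4 to 0.75 m from the base axis. Payload 19.5 kg.
Tool frame: the origin (TCP) lies between the finger pads; the fingertips stand 19 mm ahead of it and the grasp point (between the pads) is the TCP; z points along the fingers, y is the line along which they close (so a half turn about z gives the same grasp; the last joint's range is limited). The gripper opens to 85 mm and grips with 20 to 120 N. Pads are 22 mm wide; open, the fingers measure 114 mm over their backs; the gripper's body (76 mm by 85 mm) begins 54 mm behind the grasp point. The pads swing forward as they close: fully open they stand 13 mm farther back than shut.
Start: joints at [-1.282, 0.707, -0.028, 1.485, 0.022, 0.951, -0.075], TCP at [0.187, 0.544, 0.25] pointing down, gripper open.
Joint ranges: [-2.71, 2.71], [-0.32, 2.16], [-1.57, 1.52], [0, 2.45], [-1.46, 4.6], [0, 2.02], [-2.83, 2.83]. Speed limits (rad/s): [1.89, 1.89, 2.57, 2.57, 3.01, 3.01, 3.01].

### API

Orientations are given as a 3x3 rotation matrix whose columns are the frame's x, y, z axes.
In Python, from rig import * gives the robot as it stands.
- The arm moves only by the shell command python3 -m jog 'ROWS'. ROWS is JSON, a list that holds one entry, the list of rows, each a list of 5 numbers: the shift along the tool's x, y, z in m, then the turn about the tool's z in rad, then the opening in per cent of the stroke, from 0 (shut) to 100 (fully open). A call has 1 to 10 rows; each row is the pose to reach, as a shift and turn from the pose commanded when the call began, along the tool's axes at that moment; what a row does not reach only later rows make up. A row lasts 1/12 s, in which the tool goes at most 41.7 mm and 7.16 degrees, less where a joint would pass 70% of its speed; a pose out of reach is approached as far as the arm can. A call with a gripper value outside its range is refused whole. The fingers move at their own pace and stop on an object; the grip force is fixed at half the most. Time passes only in rows, so rows that repeat a pose let the fingers close. It gives the time, the measured TCP pose, the force, the opening and the grip force at its end, in the units of the state.
- observe(): the state, without advancing time (a new reading comes with each control period).
- capture(name): name is "side" or "top"; returns (picture, depth): 420x560x3 uint8, blue, green, red; 420x560 float32, m along the optical axis (not along the pixel's ray), 0 where there is no reading.
- camera_info(name): a dict with "intrinsics" (3x3 intrinsics, pixels), "world_to_cam" (4x4, takes a point from world to camera coordinates). Camera axes: x right, y down, z forward; pixel columns grow to the right and rows downward; lengths in m; the calibration is good to about 2 mm. A picture is of the moment at which its call begins. camera_info takes no time and is no camera call.
- sign_off(): hands the job in; it is judged then, once.
The state is a dict: "clock": time; "qpos": joint angles; "qd": joint speeds; "tau": joint torques, N m; "eef_pos": TCP position; "eef_rot": TCP orientation; "wrist_force": force on the tool from outside, world axes, zero at the start; "wrist_torque": the same for the moment, N m; "finger_gap": opening from 0.0 (shut) to 1.0 (fully open); "finger_force": force on a finger pad.
Only numpy, scipy, OpenCV 4.12 (cv2) and the standard library are available. Lean on these libraries where they do the work, as an engineer would, in place of code of your own. Each camera call takes 0.05 s, during which the arm holds its last target. There are 200 camera calls.

### The job

Clear the bench for the next sieving run: pick out the red-, green- and blue-capped markers and lay each on the pen rest of its own colour, lying level in both notches with the middle of the marker over the middle of the rest (the cap may point either way). Leave the all-black marker, the eraser and the sample tin where they are.

Things in the scene. Friction and masses are not known exactly. Their poses are not given: they have to be found in the camera images.
- red_marker_center (a point): Felt marker with white barrel and red cap, 137 mm long, 18 mm in diameter, lying loose on the bench (may roll), 13 to 25 g. The point is the centre of the marker, half-way along and half-way up (8.5 mm above the bench as it lies); its y axis runs along the marker (the cap is at the -y end), z up.
- green_marker_center (a point): Felt marker with white barrel and green cap, 137 mm long, 18 mm in diameter, lying loose on the bench (may roll), 13 to 25 g. The point is the centre of the marker, half-way along and half-way up (8.5 mm above the bench as it lies); its y axis runs along the marker (the cap is at the -y end), z up.
- blue_marker_center (a point): Felt marker with white barrel and blue cap, 137 mm long, 12 mm in diameter, lying loose on the bench (may roll), 13 to 25 g. The point is the centre of the marker, half-way along and half-way up (6 mm above the bench as it lies); its y axis runs along the marker (the cap is at the -y end), z up.
- red_rest: Red pen rest, fixed: base 110 (its y) x 56 (x) x 8 mm high; at y = +42 and y = -42 mm a cheek 9 mm thick with a 90 degree V notch (40 mm wide at the top, 40 mm above the bench; bottom of the V 20 mm above it, at x = 0). The red marker lies along y in both notches, its centre then 32 mm above the bench; 75 mm free between the cheeks. Origin: centre of the underside, bench height; z up.
- green_rest: Green pen rest, fixed: base 110 (its y) x 56 (x) x 8 mm high; at y = +42 and y = -42 mm a cheek 9 mm thick with a 90 degree V notch (40 mm wide at the top, 40 mm above the bench; bottom of the V 20 mm above it, at x = 0). The green marker lies along y in both notches, its centre then 32 mm above the bench; 75 mm free between the cheeks. Origin: centre of the underside, bench height; z up.
- blue_rest: Blue pen rest, fixed: base 110 (its y) x 56 (x) x 8 mm high; at y = +42 and y = -42 mm a cheek 9 mm thick with a 90 degree V notch (40 mm wide at the top, 40 mm above the bench; bottom of the V 20 mm above it, at x = 0). The blue marker lies along y in both notches, its centre then 28 mm above the bench; 75 mm free between the cheeks. Origin: centre of the underside, bench height; z up.
- black_marker_center (a point): All-black felt marker, 137 mm long, 18 mm in diameter, lying loose; it has no rest and stays where it lies. Point at its centre, 8.5 mm above the bench; y axis along it.
- eraser_center (a point): Eraser in a blue sleeve, 23 x 52 x 13 mm (long side along its y), loose; stays where it lies. Point at its centre.
- sample_tin_center (a point): Round lidded aluminium sample tin, 67 mm in diameter, 44 mm high, loose; stays where it stands. Point at its centre, 22 mm above the bench.

How it is judged:
At the end, for the whole second after the job is handed in: The red, green and blue markers each lie in both notches of the rest of their own colour: centre within 15 mm of the rest's centre seen from above, along the rest within 0.12 rad (either way round), centre 24 to 37 mm above the rest's underside, and are at rest (horizontal distance between red_marker_center and red_rest below 0.015 m and angle between the y axis of red_marker_center and the y axis of red_rest, either way round below 0.12 rad and z of red_marker_center in the frame of red_rest between 0.024 and 0.037 m and linear speed of each of red_marker, green_marker, blue_marker below 0.02 m/s and horizontal distance between green_marker_center and green_rest below 0.015 m and angle between the y axis of green_marker_center and the y axis of green_rest, either way round below 0.12 rad and z of green_marker_center in the frame of green_rest between 0.024 and 0.037 m and horizontal distance between blue_marker_center and blue_rest below 0.015 m and angle between the y axis of blue_marker_center and the y axis of blue_rest, either way round below 0.12 rad and z of blue_marker_center in the frame of blue_rest between 0.024 and 0.037 m); the robot touches nothing.
It fails at once if the black marker is moved more than 30 mm (distance of black_marker_center from where it was at the start of the episode above 0.03 m).
It fails at once if the eraser is moved more than 30 mm (distance of eraser_center from where it was at the start of the episode above 0.03 m).
It fails at once if the sample tin is moved more than 30 mm (distance of sample_tin_center from where it was at the start of the episode above 0.03 m).
It also fails if it takes over 74 s, if anything falls off the work surface, if the arm or the gripper's body presses on something with over 40 N, if the wrist force passes 120 N, or if a joint passes its speed limit or range.

## Working session

There is one attempt and no reset: what is moved stays moved. The work goes in short steps, Python scripts to look and compute and a shell command to move; the robot and the scene stay as the last step left them, time stands still between calls to the robot, and variables do not carry over. Pictures are saved under pics/ and viewed, at most 16 in all, crops included, and the job is handed in when it is done.

```bash
mkdir -p pics; ls
python3 - <<'E'
from rig import *
import cv2
for n in ("top","side"):
    p,d=capture(n); cv2.imwrite(f"pics/{n}0.png",p)
    import numpy as np; np.save(f"{n}_d0.npy",d)
    print(camera_info(n))
s=observe(); print(s["clock"],s["eef_pos"],s["eef_rot"],s["finger_gap"])
E
```

```text
pics
{'intrinsics': array([[409.94137558,   0.        , 271.24745495],
       [  0.        , 409.94137558, 210.28320621],
       [  0.        ,   0.        ,   1.        ]]), 'world_to_cam': array([[-0.03716389, -0.99929743,  0.00484758,  0.00153365],
       [-0.97849245,  0.03540432, -0.20322169,  0.52990854],
       [ 0.20290728, -0.01229583, -0.97912075,  0.99259536],
       [ 0.        ,  0.        ,  0.        ,  1.        ]])}
{'intrinsics': array([[481.56105169,   0.        , 275.77821458],
       [  0.        , 481.56105169, 216.97231475],
       [  0.        ,   0.        ,   1.        ]]), 'world_to_cam': array([[-0.99873136, -0.05028041,  0.00274846,  0.50637647],
       [-0.02830952,  0.51550424, -0.85641926,  0.04457877],
       [ 0.04164427, -0.85541058, -0.51627366,  1.21814357],
       [ 0.        ,  0.        ,  0.        ,  1.        ]])}
0.1 [0.18668453 0.54362846 0.24989366] [[-9.45770821e-01  3.24834504e-01 -3.15074845e-04]
 [ 3.24834657e-01  9.45770387e-01 -9.06021646e-04]
 [ 3.68136625e-06 -9.59236066e-04 -9.99999540e-01]] 0.9991497974776544
```

View pics/top0.png

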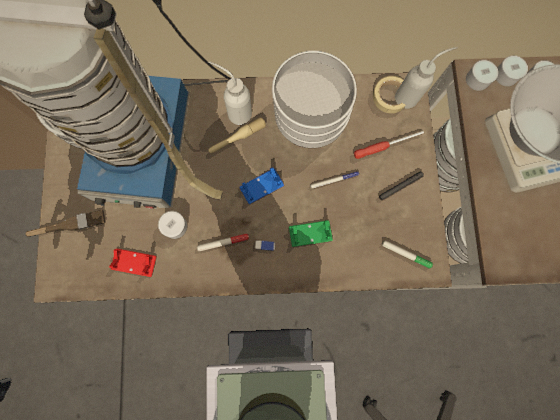

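View pics/side0.png

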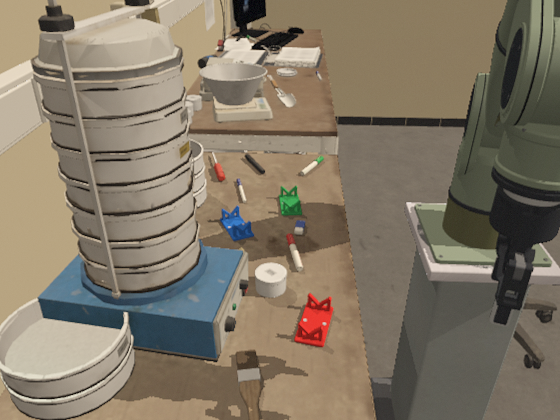

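The top view shows the rests at: red (133,262), blue (262,186), green (311,233). The markers are red (222,243), blue (335,180), green (407,255) and black (401,185). The tin is at (172,225) and the eraser at (264,245). Next I rectify the top view to the marker plane to measure them.

```bash
cat > h.py <<'E'
from rig import *
import cv2, numpy as np
def ortho(pic,cam,z,x0=.34,x1=.66,y0=-.42,y1=.38,s=1000):
    # output: col=(y1-y)*s, row=(x1-x)*s
    c=camera_info(cam); K=c["intrinsics"]; T=c["world_to_cam"]
    P=K@T[:3]; H=np.c_[P[:,0],P[:,1],P[:,2]*z+P[:,3]]   # (x,y,1)->pix
    A=np.array([[0,-1/s,x1],[-1/s,0,y1],[0,0,1.]])
    return cv2.warpPerspective(pic,H@A,(int((y1-y0)*s),int((x1-x0)*s)),flags=cv2.INTER_CUBIC|cv2.WARP_INVERSE_MAP)
def pix(u,v,z,cam="top"):
    c=camera_info(cam); K=c["intrinsics"]; T=c["world_to_cam"]
    R=T[:3,:3].T; o=-R@T[:3,3]; r=R@np.linalg.inv(K)@[u,v,1]
    return o+r*(z-o[2])/r[2]
def world(d,cam="top"):
    c=camera_info(cam); K=c["intrinsics"]; T=c["world_to_cam"]
    v,u=np.mgrid[:d.shape[0],:d.shape[1]]
    p=np.stack([(u-K[0,2])/K[0,0]*d,(v-K[1,2])/K[1,1]*d,d],-1)-T[:3,3]
    return p@T[:3,:3]
E
python3 - <<'E'
from h import *
p=cv2.imread("pics/top0.png"); o=ortho(p,"top",.009)
for i in range(0,800,100): cv2.line(o,(i+80-100+20,0),(i,6),(255,255,255),1) if 0 else cv2.putText(o,f"{.38-i/1000:.2f}",(i,10),0,.35,(255,255,255),1)
cv2.imwrite("pics/o0.png",o)
d=np.load("top_d0.npy"); w=world(d)
for n,(a,b,c,e) in dict(redM=(190,225,255,258),redR=(105,240,162,282),bluR=(235,165,290,208),grnR=(285,215,337,250),bluM=(305,165,365,195),grnM=(375,235,440,275),tin=(155,208,190,242),ers=(252,236,278,256),blk=(372,165,430,205)).items():
    q=w[b:e,a:c].reshape(-1,3); g=np.median(q[:,2]); m=q[q[:,2]>(.004 if n[-1]!='R' else .03)]
    print(n,len(m),"med z",g.round(4),"max",q[:,2].max().round(4),end=" ")
    if len(m)>10:
        (cx,cy),(A,B),t=cv2.minAreaRect((m[:,:2]*1000).astype(np.float32)); k=np.linalg.eigh(np.cov(m[:,:2].T))[1][:,1]
        print("c",round(cx),round(cy),"size",round(A),round(B),"ang(x->y)",np.degrees(np.arctan2(k[1],k[0])).round(1))
E
```

```text
redM 338 med z -0.0019 max 1.0796 c 423 63 size 228 107 ang(x->y) 83.8
redR 90 med z -0.0008 max 1.0796 c 381 191 size 411 46 ang(x->y) 74.4
bluR 71 med z -0.0004 max 1.0796 c 484 -20 size 321 99 ang(x->y) -179.7
grnR 91 med z 0.0015 max 1.0796 c 428 -67 size 86 240 ang(x->y) 136.7
bluM 203 med z -0.0015 max 1.0796 c 503 -100 size 84 408 ang(x->y) 138.4
grnM 357 med z -0.0015 max 1.0796 c 389 -213 size 101 429 ang(x->y) 93.6
tin 612 med z 0.0107 max 1.0796 c 442 135 size 370 66 ang(x->y) 52.0
ers 174 med z -0.0007 max 1.0796 c 389 10 size 52 138 ang(x->y) -143.0
blk 322 med z -0.0013 max 1.0796 c 500 -203 size 80 533 ang(x->y) 125.5
```

View pics/o0.png

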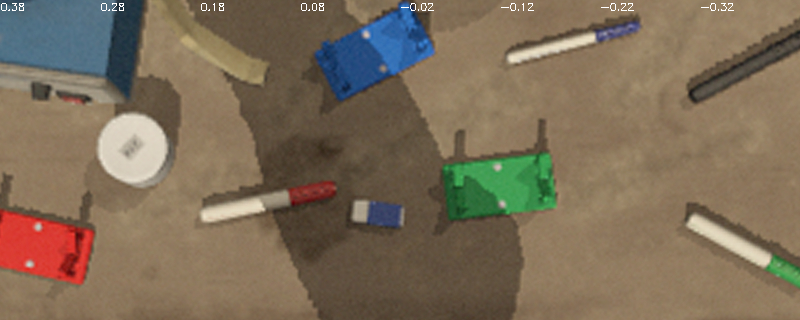

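The rectified view shows all the items clearly, though depth zeros spoiled the fits and the range cuts off the ends. I redo it with valid depth only and colour masks on a wider map.

```bash
cat > seg.py <<'E'
from h import *
def comps(p,z=.009,**k):
    X1,Y1,s=.62,.44,1000
    o=ortho(p,"top",z,.34,X1,-.48,Y1,s); hsv=cv2.cvtColor(o,cv2.COLOR_BGR2HSV); H,S,V=cv2.split(hsv)
    M=dict(red=((H<6)|(H>174))&(S>150)&(V>60),green=(H>45)&(H<80)&(S>110)&(V>50),blue=(H>105)&(H<130)&(S>100)&(V>50),white=(S<70)&(V>140))
    for n,m in M.items():
        m=cv2.morphologyEx(m.astype(np.uint8),cv2.MORPH_OPEN,np.ones((3,3)))
        N,L,st,c=cv2.connectedComponentsWithStats(m)
        for i in range(1,N):
            if st[i,4]<150: continue
            q=np.argwhere(L==i)[:,::-1].astype(np.float32)
            (cx,cy),(A,B),t=cv2.minAreaRect(q); ww=np.c_[X1-q[:,1]/s,Y1-q[:,0]/s]
            k=np.linalg.eigh(np.cov(ww.T))[1][:,1]; k=k*np.sign(k[1])
            print(n,"area",st[i,4],"rectc x%.3f y%.3f"%(X1-cy/s,Y1-cx/s),"mean",ww.mean(0).round(3),"size",round(max(A,B)),round(min(A,B)),"axis(deg from +y tow +x) %.1f"%np.degrees(np.arctan2(k[0],k[1])))
E
python3 - <<'E'
from seg import *
p=cv2.imread("pics/top0.png"); comps(p)
d=np.load("top_d0.npy"); w=world(d); ok=(d>0.3)
for n,(a,b,c,e) in dict(redM=(190,225,255,258),redR=(105,240,162,282),bluR=(235,165,290,208),grnR=(285,215,337,250),bluM=(305,165,365,195),grnM=(375,235,440,275),tin=(155,208,190,242),ers=(252,236,278,256),blk=(372,165,430,205)).items():
    q=w[b:e,a:c][ok[b:e,a:c]]; m=q[(q[:,2]>.005)&(q[:,2]<.06)]
    (cx,cy),(A,B),t=cv2.minAreaRect((m[:,:2]*1000).astype(np.float32)); k=np.linalg.eigh(np.cov(m[:,:2].T))[1][:,1]; k*=np.sign(k[1])
    print(n,len(m),"bench z",np.median(q[:,2]).round(4),"max",m[:,2].max().round(4),"c",round(cx),round(cy),"size",round(A),round(B),"ax %.1f"%np.degrees(np.arctan2(k[0],k[1])))
E
```

```text
red area 717 rectc x0.468 y0.068 mean [0.468 0.069] size 45 18 axis(deg from +y tow +x) -12.9
red area 6108 rectc x0.415 y0.347 mean [0.415 0.346] size 114 57 axis(deg from +y tow +x) 12.6
green area 5787 rectc x0.474 y-0.119 mean [ 0.474 -0.119] size 108 56 axis(deg from +y tow +x) -6.7
green area 599 rectc x0.388 y-0.410 mean [ 0.388 -0.409] size 45 17 axis(deg from +y tow +x) 27.7
blue area 4234 rectc x0.609 y0.006 mean [0.598 0.013] size 111 60 axis(deg from +y tow +x) -11.9
blue area 538 rectc x0.446 y-0.003 mean [ 0.446 -0.004] size 29 20 axis(deg from +y tow +x) 3.9
white area 883 rectc x0.612 y-0.170 mean [ 0.61  -0.165] size 91 12 axis(deg from +y tow +x) -12.7
white area 1211 rectc x0.586 y0.360 mean [0.587 0.367] size 161 20 axis(deg from +y tow +x) 4.5
white area 352 rectc x0.577 y0.369 mean [0.577 0.368] size 36 11 axis(deg from +y tow +x) 8.7
white area 509 rectc x0.570 y0.299 mean [0.569 0.296] size 70 13 axis(deg from +y tow +x) 15.1
white area 4172 rectc x0.511 y0.249 mean [0.511 0.248] size 73 71 axis(deg from +y tow +x) 60.0
white area 1277 rectc x0.453 y0.136 mean [0.453 0.139] size 90 16 axis(deg from +y tow +x) -13.1
white area 258 rectc x0.450 y0.020 mean [0.449 0.02 ] size 20 13 axis(deg from +y tow +x) -81.2
white area 1504 rectc x0.420 y-0.349 mean [ 0.42  -0.349] size 92 17 axis(deg from +y tow +x) 28.2
redM 327 bench z -0.0019 max 0.0215 c 458 112 size 17 137 ax -11.5
redR 711 bench z -0.0008 max 0.0404 c 415 346 size 109 55 ax 13.1
bluR 654 bench z -0.0004 max 0.0412 c 608 5 size 56 109 ax -27.4
grnR 710 bench z 0.0012 max 0.0433 c 474 -120 size 58 109 ax -7.2
bluM 187 bench z -0.0016 max 0.0161 c 625 -192 size 24 136 ax -14.4
grnM 341 bench z -0.0015 max 0.022 c 413 -371 size 136 26 ax 28.5
tin 605 bench z 0.0102 max 0.0479 c 509 250 size 88 67 ax 41.9
ers 171 bench z -0.0008 max 0.0167 c 446 2 size 52 22 ax 6.9
blk 306 bench z -0.0013 max 0.0209 c 596 -375 size 17 143 ax -27.9
```

```bash
cat >> h.py <<'E'
def to(*targets):
    s=observe(); R=s["eef_rot"]; p=s["eef_pos"]; cur=np.degrees(np.arctan2(R[0,0],R[1,0]))
    print("t %.2f"%s["clock"],"tcp",p.round(4),"th %.1f"%cur,"gap %.2f"%s["finger_gap"],"F",np.round(s["wrist_force"],1),"q",np.round(s["qpos"],2))
    for x,y,z,th in targets:
        dth=(th-cur+90)%180-90
        print((x,y,z,th),"shift",(R.T@(np.array([x,y,z])-p)).round(4),"turn %.3f"%np.radians(dth),"alt %.3f"%(np.radians(dth)-np.sign(dth)*np.pi))
E
python3 - <<'E'
from h import *
d=np.load("top_d0.npy"); w=world(d)
for u,v in [(215,193),(205,184),(190,165),(160,125)]: print(u,v,w[v,u].round(3))
q=w[(d>.3)&(w[...,2]>.06)&(w[...,0]>.35)&(w[...,0]<.72)&(w[...,1]>-.45)&(w[...,1]<.3)]
for y in np.arange(-.45,.3,.05):
    m=q[(q[:,1]>y)&(q[:,1]<y+.05)]
    if len(m): print("y %.2f"%y,"n",len(m),"min x",m[:,0].min().round(3),"zmax",m[:,2].max().round(3))
to((.458,.112,.10,-12.5))
E
```

```text
215 193 [0.594 0.132 0.002]
205 184 [0.618 0.158 0.009]
190 165 [ 0.677  0.201 -0.003]
160 125 [0.689 0.219 0.243]
y -0.20 n 123 min x 0.71 zmax 0.151
y -0.15 n 289 min x 0.709 zmax 0.152
y -0.10 n 15 min x 0.716 zmax 0.149
y 0.20 n 4974 min x 0.556 zmax 0.596
y 0.25 n 6828 min x 0.551 zmax 0.557
t 0.10 tcp [0.1867 0.5436 0.2499] th -71.0 gap 1.00 F [-0.4 -0.1  0. ] q [-1.28  0.71 -0.03  1.48  0.02  0.95 -0.08]
(0.458, 0.112, 0.1, -12.5) shift [-0.3968 -0.3199  0.1502] turn 1.022 alt -2.120
```

```bash
python3 -m jog '[[[-0.397,-0.32,0.12,1.022,60],[-0.397,-0.32,0.12,1.022,60],[-0.397,-0.32,0.12,1.022,60],[-0.397,-0.32,0.12,1.022,60],[-0.397,-0.32,0.12,1.022,60],[-0.397,-0.32,0.12,1.022,60],[-0.397,-0.32,0.12,1.022,60],[-0.397,-0.32,0.12,1.022,60],[-0.397,-0.32,0.12,1.022,60],[-0.397,-0.32,0.12,1.022,60]]]'; python3 -c "
from h import *
to((.458,.112,.08,-12.5))"
```

```text
clock: 0.93
eef_pos: [0.4032, 0.1989, 0.1543]
eef_rot: [[-0.215, 0.977, -0.0], [0.977, 0.215, -0.0], [-0.0, -0.0, -1.0]]
wrist_force: [1.2, 0.3, 1.0]
finger_gap: 0.599
finger_force: 0.0
t 0.93 tcp [0.4032 0.1989 0.1543] th -12.4 gap 0.60 F [1.2 0.3 1. ] q [-0.59  0.71  0.11  2.04 -0.18  0.4  -0.12]
(0.458, 0.112, 0.08, -12.5) shift [-0.0966  0.0349  0.0743] turn -0.002 alt 3.140
```

```bash
python3 -m jog '[[[-0.093,0.032,0.06,0,60],[-0.093,0.032,0.06,0,60],[-0.093,0.032,0.06,0,60],[-0.093,0.032,0.06,0,60],[-0.093,0.032,0.06,0,60]]]'; python3 -c "
from h import *
for n in ('top','side'):
    p,d=capture(n); cv2.imwrite('pics/%s1.png'%n,p)
a=cv2.imread('pics/side1.png')[180:320,210:350]; b=cv2.imread('pics/top1.png')[170:310,160:300]
cv2.imwrite('pics/c1.png',cv2.resize(np.hstack([a,b]),None,fx=2.8,fy=2.8,interpolation=2))
to((.458,.112,.022,-12.5))"
```

```text
clock: 1.35
eef_pos: [0.4541, 0.1152, 0.094]
eef_rot: [[-0.214, 0.977, -0.002], [0.977, 0.214, -0.001], [-0.0, -0.002, -1.0]]
wrist_force: [0.4, -0.2, 0.2]
finger_gap: 0.597
finger_force: 0.0
t 1.45 tcp [0.4538 0.1173 0.095 ] th -12.5 gap 0.60 F [ 0.3 -0.3  0.1] q [-0.35  0.84  0.05  2.02 -0.13  0.29  0.03]
(0.458, 0.112, 0.022, -12.5) shift [-0.0061  0.003   0.073 ] turn 0.000 alt -3.141
```

View pics/c1.png

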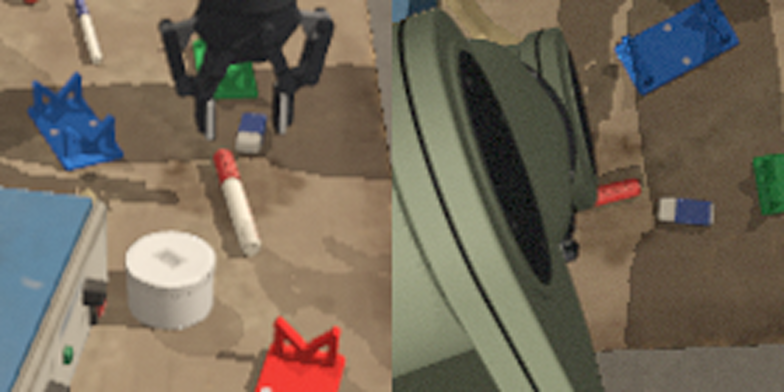

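```bash
python3 -c "
from h import *
c=camera_info('side');K=c['intrinsics'];T=c['world_to_cam']
for s in (1,-1):
  for z in (.06,.07,.08,.09):
    q=K@(T[:3]@[.4538+s*.026,.1173+s*.0056,z,1]);print(s,z,(q[:2]/q[2]).round(1))"
```

```text
1 0.06 [285.  235.7]
1 0.07 [285.1 232.1]
1 0.08 [285.1 228.4]
1 0.09 [285.2 224.6]
-1 0.06 [307.8 233.8]
-1 0.07 [307.9 230.1]
-1 0.08 [308.1 226.4]
-1 0.09 [308.2 222.7]
```

```bash
python3 -m jog '[[[-0.006,0.003,0.03,0,45],[-0.006,0.003,0.05,0,45],[-0.006,0.003,0.069,0,45],[-0.006,0.003,0.069,0,45],[-0.006,0.003,0.069,0,0],[-0.006,0.003,0.069,0,0],[-0.006,0.003,0.069,0,0],[-0.006,0.003,0.069,0,0],[-0.006,0.003,0.069,0,0]]]'; python3 -c "
from h import *
to((.44,.2,.13,0),(.415,.346,.12,13))
p,d=capture('side'); cv2.imwrite('pics/side2.png',p); cv2.imwrite('pics/c2.png',cv2.resize(p[180:320,210:350],None,fx=4,fy=4,interpolation=2))"
```

```text
clock: 2.2
eef_pos: [0.4585, 0.112, 0.0273]
eef_rot: [[-0.217, 0.976, 0.001], [0.976, 0.217, 0.001], [0.0, 0.001, -1.0]]
wrist_force: [-3.0, 1.0, 9.2]
finger_gap: 0.155
finger_force: 59.0
t 2.20 tcp [0.4585 0.112  0.0273] th -12.5 gap 0.16 F [-3.   1.   9.2] q [-0.32  0.98  0.02  2.03 -0.13  0.13  0.04]
(0.44, 0.2, 0.13, 0) shift [ 0.0899  0.0012 -0.1027] turn 0.219 alt -2.923
(0.415, 0.346, 0.12, 13) shift [ 0.2379  0.0084 -0.0926] turn 0.446 alt -2.696
```

View pics/c2.png

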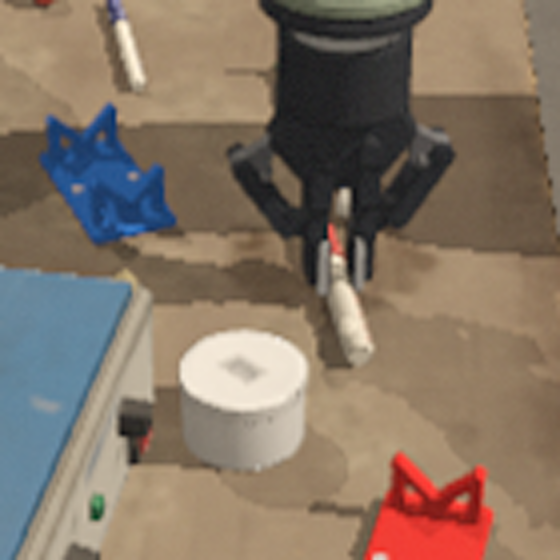

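The fingers hold the red marker at a gap of 0.155, about 13 mm, with a 9 N lift. That suggests a grip above mid-height, so I reopen and go a little lower.

```bash
python3 -m jog '[[[0,0,0,0,40],[0,0,0,0,40],[0,0,0.006,0,40],[0,0,0.007,0,40],[0,0,0.007,0,0],[0,0,0.007,0,0],[0,0,0.007,0,0],[0,0,0.007,0,0]]]'; python3 -m jog '[[[0,0,0,0,0]]]'
```

```text
clock: 2.92
eef_pos: [0.4588, 0.1115, 0.0194]
eef_rot: [[-0.216, 0.976, 0.001], [0.976, 0.216, 0.0], [-0.0, 0.002, -1.0]]
wrist_force: [0.1, -0.5, 20.5]
finger_gap: 0.17
finger_force: 63.4
clock: 3.0
eef_pos: [0.4588, 0.1114, 0.0194]
eef_rot: [[-0.216, 0.976, 0.001], [0.976, 0.216, 0.0], [-0.0, 0.001, -1.0]]
wrist_force: [-1.0, 0.5, 19.6]
finger_gap: 0.166
finger_force: 63.4
```

```bash
python3 -m jog '[[[0,0,-0.04,0,0],[0,0,-0.08,0,0],[0.03,0,-0.08,0,0],[0.06,0,-0.08,0.1,0],[0.1,0.002,-0.08,0.2,0],[0.14,0.004,-0.08,0.3,0],[0.18,0.006,-0.08,0.446,0],[0.215,0.008,-0.08,0.446,0],[0.235,0.008,-0.08,0.446,0],[0.238,0.008,-0.08,0.446,0]]]'; python3 -m jog '[[[0,0,0,0,0],[0,0,0,0,0]]]'; python3 -c "
from h import *
to((.415,.346,.044,13))
p,d=capture('side'); cv2.imwrite('pics/side3.png',p); cv2.imwrite('pics/c3.png',cv2.resize(p[200:400,230:430],None,fx=3,fy=3,interpolation=2))"
```

```text
clock: 3.83
eef_pos: [0.4126, 0.3496, 0.0983]
eef_rot: [[0.221, 0.975, -0.001], [0.975, -0.221, 0.001], [0.001, -0.001, -1.0]]
wrist_force: [-0.9, 0.5, -0.0]
finger_gap: 0.163
finger_force: 58.6
clock: 4.0
eef_pos: [0.4149, 0.3445, 0.0987]
eef_rot: [[0.227, 0.974, -0.0], [0.974, -0.227, -0.001], [-0.001, 0.0, -1.0]]
wrist_force: [-0.2, -0.5, 0.3]
finger_gap: 0.164
finger_force: 58.6
t 4.00 tcp [0.4149 0.3445 0.0987] th 13.1 gap 0.16 F [-0.2 -0.5  0.3] q [-0.9   0.9   0.28  1.77 -0.44  0.53 -0.56]
(0.415, 0.346, 0.044, 13) shift [ 0.0015 -0.0002  0.0547] turn -0.002 alt 3.140
```

View pics/c3.png

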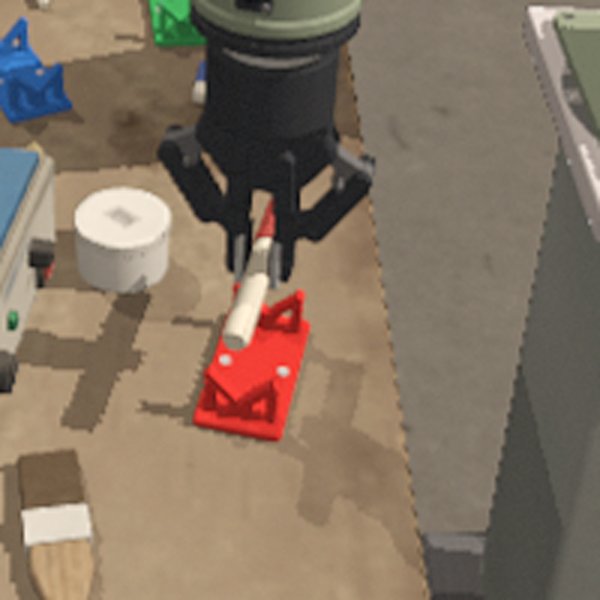

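The red marker hangs level over the rest and in line with it. I lower it.

```bash
python3 -m jog '[[[0.0015,0,0.03,0,0],[0.0015,0,0.045,0,0],[0.0015,0,0.053,0,0],[0.0015,0,0.053,0,0],[0.0015,0,0.053,0,0]]]'
```

```text
clock: 4.47
eef_pos: [0.4155, 0.3463, 0.0463]
eef_rot: [[0.227, 0.974, 0.0], [0.974, -0.227, -0.0], [-0.0, 0.0, -1.0]]
wrist_force: [-0.2, -0.3, -0.8]
finger_gap: 0.164
finger_force: 58.7
```

```bash
python3 -m jog '[[[0,0,0.003,0,0],[0,0,0.003,0,0],[0,0,0.003,0,0]]]'
```

```text
clock: 4.72
eef_pos: [0.4153, 0.3471, 0.0434]
eef_rot: [[0.226, 0.974, 0.001], [0.974, -0.226, 0.0], [0.001, 0.001, -1.0]]
wrist_force: [0.0, -0.8, 2.4]
finger_gap: 0.165
finger_force: 58.9
```

Light contact at the expected height, so I release and back off.

```bash
python3 -m jog '[[[0,0,0,0,25],[0,0,0,0,45],[0,0,0,0,45],[0,0,-0.01,0,45],[0,0,-0.04,0,45],[0,0,-0.08,0,45],[-0.02,0,-0.1,0,45],[-0.06,0,-0.1,0,45],[-0.1,0,-0.1,-0.1,45],[-0.14,0,-0.1,-0.2,45]]]'; python3 -c "
from h import *
to((.619,-.192,.12,-13))
p,d=capture('side'); cv2.imwrite('pics/side4.png',p); cv2.imwrite('pics/c4.png',cv2.resize(p[230:380,230:430],None,fx=3,fy=3,interpolation=2))"
```

```text
clock: 5.55
eef_pos: [0.3825, 0.2095, 0.1439]
eef_rot: [[0.022, 1.0, 0.001], [1.0, -0.022, 0.0], [0.001, 0.001, -1.0]]
wrist_force: [1.9, -0.5, -0.8]
finger_gap: 0.448
finger_force: 0.0
t 5.55 tcp [0.3825 0.2095 0.1439] th 1.3 gap 0.45 F [ 1.9 -0.5 -0.8] q [-0.67  0.72  0.17  2.1  -0.34  0.34 -0.25]
(0.619, -0.192, 0.12, -13) shift [-0.3962  0.2453  0.024 ] turn -0.249 alt 2.893
```

View pics/c4.png

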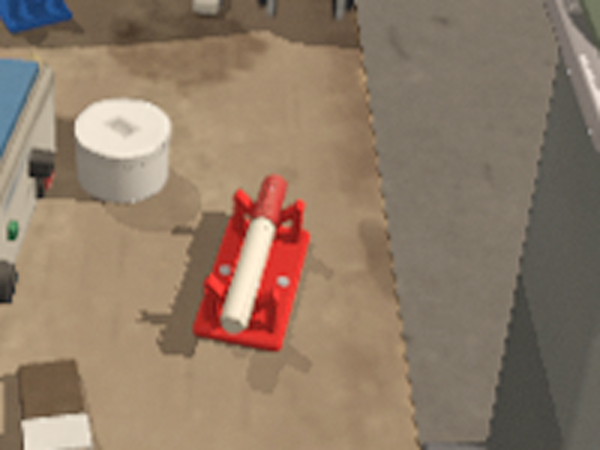

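The red marker lies in both notches and is centred. Next is the blue marker.

```bash
python3 -m jog '[[[-0.38,0.245,0.02,-0.25,45],[-0.38,0.245,0.02,-0.25,45],[-0.38,0.245,0.02,-0.25,45],[-0.38,0.245,0.02,-0.25,45],[-0.38,0.245,0.02,-0.25,45],[-0.38,0.245,0.02,-0.25,45],[-0.38,0.245,0.02,-0.25,45],[-0.38,0.245,0.02,-0.25,45],[-0.38,0.245,0.02,-0.25,45],[-0.38,0.245,0.02,-0.25,45]]]' ; python3 -m jog '[[[0,0,0,0,45],[0,0,0,0,45],[0,0,0,0,45]]]'|head -2; python3 -c "
from h import *
to((.619,-.192,.06,-13))
for n in ('top','side'):
    p,d=capture(n); cv2.imwrite('pics/%s5.png'%n,p)
a=cv2.imread('pics/side5.png')[110:250,190:330]; b=cv2.imread('pics/top5.png')[110:250,270:410]
cv2.imwrite('pics/c5.png',cv2.resize(np.hstack([a,b]),None,fx=2.8,fy=2.8,interpolation=2))"
```

```text
clock: 6.43
eef_pos: [0.5969, -0.1434, 0.1256]
eef_rot: [[-0.219, 0.976, 0.0], [0.976, 0.219, -0.001], [-0.001, -0.0, -1.0]]
wrist_force: [-0.1, 1.6, -0.4]
finger_gap: 0.447
finger_force: 0.0
clock: 6.68
eef_pos: [0.596, -0.1406, 0.125]
t 6.68 tcp [ 0.596  -0.1406  0.125 ] th -12.7 gap 0.45 F [-0.5  1.5 -0.2] q [ 0.17  0.92  0.02  1.47 -0.02  0.75  0.42]
(0.619, -0.192, 0.06, -13) shift [-0.0552  0.0111  0.065 ] turn -0.005 alt 3.137
```

View pics/c5.png

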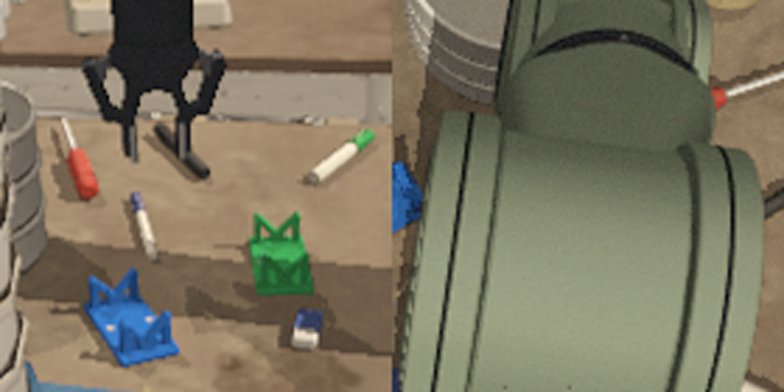

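```bash
python3 -c "
from h import *
a=pix(190+136/2.8,110+197/2.8,.006,'side');b=pix(190+151/2.8,110+254/2.8,.006,'side');print(a,b,(a+b)/2)
p=cv2.imread('pics/top0.png');a=pix(312,186,.006);b=pix(357,175,.006);print(a,b,(a+b)/2, np.hypot(*(a-b)[:2]))
o=ortho(p,'top',.006,.56,.68,-.3,-.1,4000);cv2.imwrite('pics/o5.png',o)"
```

```text
[ 0.63305447 -0.25730931  0.006     ] [ 0.60328526 -0.13199294  0.006     ] [ 0.61816986 -0.19465112  0.006     ]
[ 0.60279382 -0.13134184  0.006     ] [ 0.62935712 -0.2557817   0.006     ] [ 0.61607547 -0.19356177  0.006     ] 0.12724341751253765
```

View pics/o5.png

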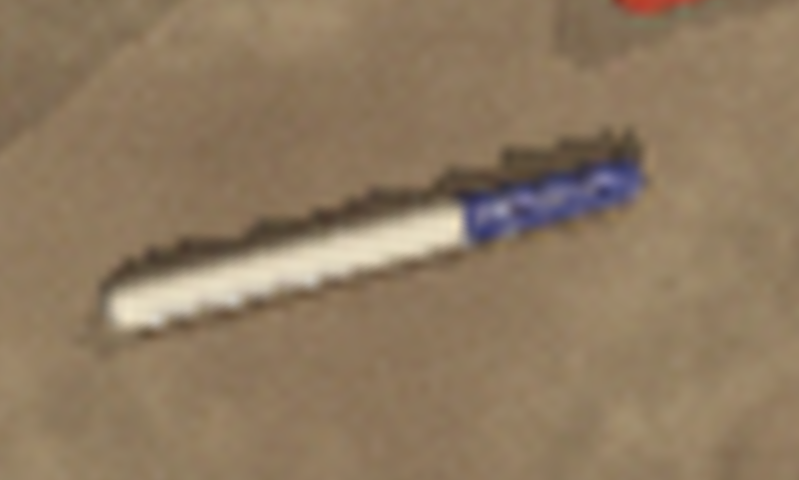

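The enlarged crop puts the blue marker's ends at (108,308) and (643,180), so its centre is (0.619, -0.194) at -13.4 degrees. I descend.

```bash
python3 -m jog '[[[-0.03,0.011,0.03,-0.012,40],[-0.057,0.011,0.06,-0.012,40],[-0.057,0.011,0.075,-0.012,40],[-0.057,0.011,0.095,-0.012,40],[-0.057,0.011,0.1035,-0.012,40],[-0.057,0.011,0.1035,-0.012,40],[-0.057,0.011,0.1035,-0.012,40]]]'
```

```text
clock: 7.37
eef_pos: [0.6199, -0.1935, 0.022]
eef_rot: [[-0.233, 0.973, 0.0], [0.973, 0.233, -0.0], [-0.0, 0.0, -1.0]]
wrist_force: [-0.1, 0.3, 0.6]
finger_gap: 0.404
finger_force: 0.0
```

```bash
python3 -m jog '[[[0,0,0,0,0],[0,0,0,0,0],[0,0,0,0,0],[0,0,0,0,0],[0,0,0,0,0]]]'; python3 -c "
from h import *
to((.608,.005,.1,-27))
p,d=capture('side'); cv2.imwrite('pics/c6.png',cv2.resize(p[110:250,190:330],None,fx=3,fy=3,interpolation=2))"
```

```text
clock: 7.78
eef_pos: [0.6202, -0.1941, 0.0226]
eef_rot: [[-0.232, 0.973, 0.001], [0.973, 0.232, -0.0], [-0.001, 0.001, -1.0]]
wrist_force: [-1.7, 2.7, 9.7]
finger_gap: 0.095
finger_force: 58.9
t 7.78 tcp [ 0.6202 -0.1941  0.0226] th -13.4 gap 0.10 F [-1.7  2.7  9.7] q [ 0.25  1.12  0.    1.35 -0.    0.67  0.49]
(0.608, 0.005, 0.1, -27) shift [ 0.1964  0.0345 -0.0775] turn -0.237 alt 2.905
```

```bash
python3 -m jog '[[[0,0,-0.03,0,0],[0,0,-0.07,0,0],[0.02,0.004,-0.08,0,0],[0.05,0.01,-0.08,-0.05,0],[0.09,0.016,-0.08,-0.1,0],[0.13,0.022,-0.08,-0.15,0],[0.165,0.028,-0.08,-0.2,0],[0.19,0.034,-0.08,-0.237,0],[0.1965,0.0345,-0.08,-0.237,0],[0.1965,0.0345,-0.08,-0.237,0]]]'|head -1; python3 -m jog '[[[0,0,0,0,0],[0,0,0,0,0]]]'; python3 -c "
from h import *
to((.608,.005,.0475,-27))
p,d=capture('side'); cv2.imwrite('pics/c7.png',cv2.resize(p[110:270,160:320],None,fx=3.5,fy=3.5,interpolation=2))"
```

```text
clock: 8.67
clock: 8.83
eef_pos: [0.6078, 0.0033, 0.1015]
eef_rot: [[-0.452, 0.892, 0.0], [0.892, 0.452, -0.001], [-0.001, -0.0, -1.0]]
wrist_force: [-0.4, -0.2, -0.7]
finger_gap: 0.094
finger_force: 59.2
t 8.83 tcp [0.6078 0.0033 0.1015] th -26.9 gap 0.09 F [-0.4 -0.2 -0.7] q [-0.05  0.95 -0.01  1.51  0.02  0.68  0.4 ]
(0.608, 0.005, 0.0475, -27) shift [0.0015 0.001  0.054 ] turn -0.002 alt 3.139
```

View pics/c7.png

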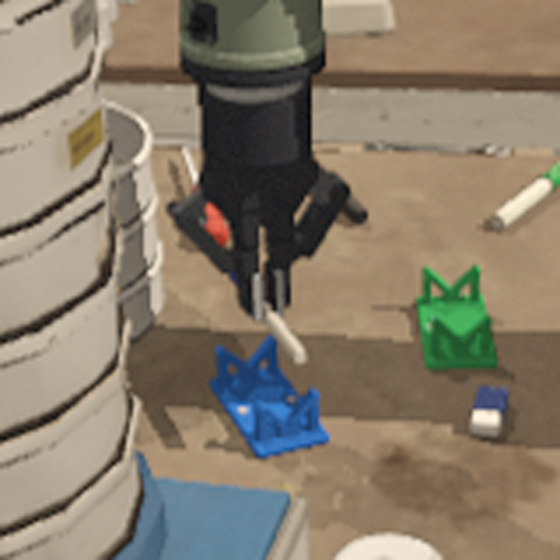

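The blue marker is held level above its rest. I lower it gently.

```bash
python3 -m jog '[[[0.0015,0.001,0.03,0,0],[0.0015,0.001,0.048,0,0],[0.0015,0.001,0.055,0,0],[0.0015,0.001,0.055,0,0],[0.0015,0.001,0.055,0,0]]]'; python3 -m jog '[[[0,0,0.002,0,0],[0,0,0.002,0,0],[0,0,0.002,0,0]]]'
```

```text
clock: 9.3
eef_pos: [0.6079, 0.0058, 0.0462]
eef_rot: [[-0.453, 0.892, -0.0], [0.892, 0.453, -0.0], [-0.0, -0.0, -1.0]]
wrist_force: [0.1, -0.4, 1.2]
finger_gap: 0.091
finger_force: 59.0
clock: 9.55
eef_pos: [0.6086, 0.0061, 0.0449]
eef_rot: [[-0.453, 0.891, 0.002], [0.891, 0.453, -0.0], [-0.001, 0.002, -1.0]]
wrist_force: [3.2, -0.6, 4.3]
finger_gap: 0.095
finger_force: 59.5
```

```bash
python3 -m jog '[[[0,0,0,0,15],[0,0,0,0,25],[0,0,0,0,45],[0,0,-0.01,0,45],[0,0,-0.04,0,45],[0,0,-0.08,0,45],[0,-0.02,-0.09,0,45],[-0.03,-0.05,-0.09,0,45],[-0.06,-0.08,-0.09,0.1,45],[-0.09,-0.11,-0.09,0.2,45]]]'|head -2; python3 -c "
from h import *
to((.411,-.370,.10,28))
p,d=capture('side'); cv2.imwrite('pics/c8.png',cv2.resize(p[110:270,160:320],None,fx=3.5,fy=3.5,interpolation=2))"
```

```text
clock: 10.38
eef_pos: [0.5506, -0.1225, 0.1353]
t 10.38 tcp [ 0.5506 -0.1225  0.1353] th -15.3 gap 0.44 F [ 0.9 -0.2  0.4] q [ 0.16  0.85  0.01  1.66 -0.01  0.64  0.44]
(0.411, -0.37, 0.1, 28) shift [-0.2017 -0.2001  0.0352] turn 0.756 alt -2.385
```

View pics/c8.png

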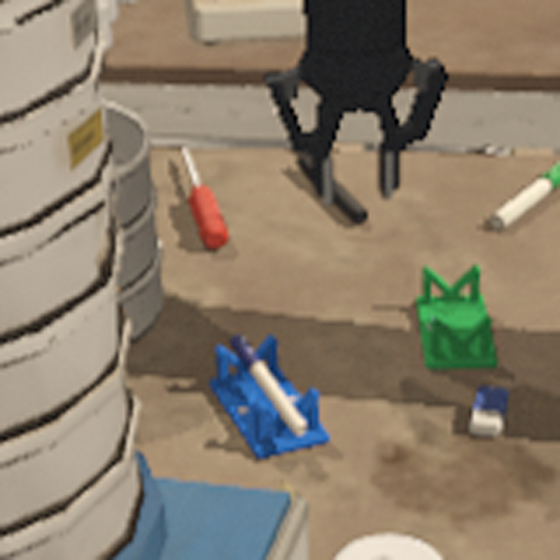

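The blue marker lies in both notches of its rest. Next is the green marker.

```bash
python3 -m jog '[[[-0.2,-0.2,0.015,0.756,45],[-0.2,-0.2,0.015,0.756,45],[-0.2,-0.2,0.015,0.756,45],[-0.2,-0.2,0.015,0.756,45],[-0.2,-0.2,0.015,0.756,45],[-0.2,-0.2,0.015,0.756,45],[-0.2,-0.2,0.015,0.756,45],[-0.2,-0.2,0.015,0.756,45],[-0.2,-0.2,0.015,0.756,45],[-0.2,-0.2,0.015,0.756,45]]]'|head -2; python3 -m jog '[[[0,0,0,0,40],[0,0,0,0,40]]]'|head -2;python3 -c "
from h import *
to((.411,-.370,.06,28),(.411,-.370,.0205,28))
p,d=capture('side'); cv2.imwrite('pics/c9.png',cv2.resize(p[110:230,230:390],None,fx=4,fy=4,interpolation=2))"
```

```text
clock: 11.27
eef_pos: [0.4126, -0.3669, 0.1196]
clock: 11.43
eef_pos: [0.4129, -0.3665, 0.1194]
t 11.43 tcp [ 0.4129 -0.3665  0.1194] th 27.7 gap 0.40 F [-0.3 -0.4  0.5] q [ 0.6   0.86  0.12  1.71 -0.18  0.57  0.35]
(0.411, -0.37, 0.06, 28) shift [-0.004  -0.0001  0.0594] turn 0.006 alt -3.136
(0.411, -0.37, 0.0205, 28) shift [-0.004  -0.0001  0.0989] turn 0.006 alt -3.136
```

View pics/c9.png

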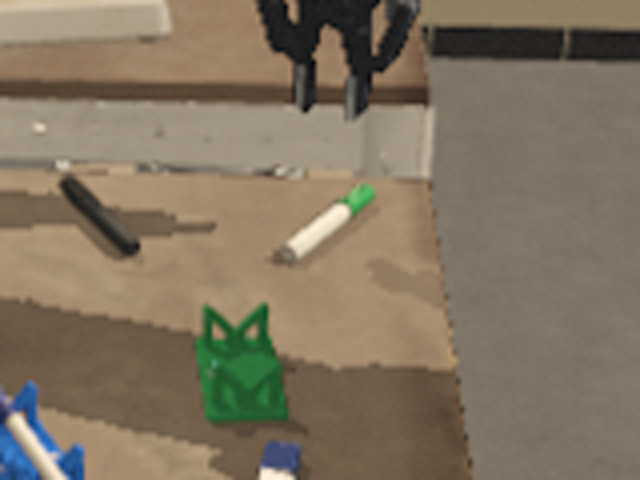

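The open fingers are above the green marker, which hasn't moved. I descend and grip.

```bash
python3 -m jog '[[[-0.004,0,0.04,0.006,40],[-0.004,0,0.07,0.006,40],[-0.004,0,0.09,0.006,40],[-0.004,0,0.098,0.006,40],[-0.004,0,0.098,0.006,40],[-0.004,0,0.098,0.006,0],[-0.004,0,0.098,0.006,0],[-0.004,0,0.098,0.006,0],[-0.004,0,0.098,0.006,0],[-0.004,0,0.098,0.006,0]]]'; python3 -m jog '[[[0,0,0,0,0]]]' | tail -3; python3 -c "
from h import *
to((.4745,-.119,.1,-7))"
```

```text
clock: 12.32
eef_pos: [0.4109, -0.3713, 0.0226]
eef_rot: [[0.471, 0.882, 0.001], [0.882, -0.471, -0.001], [-0.0, 0.002, -1.0]]
wrist_force: [-1.1, 2.3, 9.4]
finger_gap: 0.164
finger_force: 59.5
wrist_force: [-0.7, 2.4, 10.0]
finger_gap: 0.163
finger_force: 59.5
t 12.40 tcp [ 0.4108 -0.3712  0.0226] th 28.1 gap 0.16 F [-0.7  2.4 10. ] q [ 0.63  1.03  0.08  1.74 -0.2   0.38  0.37]
(0.4745, -0.119, 0.1, -7) shift [ 0.2524 -0.0626 -0.0776] turn -0.613 alt 2.529
```

```bash
python3 -m jog '[[[0,0,-0.03,0,0],[0,0,-0.07,0,0],[0.02,-0.005,-0.08,0,0],[0.055,-0.014,-0.08,-0.08,0],[0.09,-0.022,-0.08,-0.18,0],[0.13,-0.032,-0.08,-0.28,0],[0.17,-0.042,-0.08,-0.38,0],[0.21,-0.052,-0.08,-0.5,0],[0.24,-0.06,-0.08,-0.613,0],[0.252,-0.0625,-0.08,-0.613,0]]]'|head -1; python3 -m jog '[[[0,0,0,0,0],[0,0,0,0,0],[0,0,0,0,0]]]'; python3 -c "
from h import *
to((.4745,-.119,.048,-7))
p,d=capture('side'); cv2.imwrite('pics/c10.png',cv2.resize(p[110:250,220:360],None,fx=4,fy=4,interpolation=2))"
```

```text
clock: 13.23
clock: 13.48
eef_pos: [0.4739, -0.1204, 0.1016]
eef_rot: [[-0.12, 0.993, 0.0], [0.993, 0.12, -0.001], [-0.001, 0.0, -1.0]]
wrist_force: [0.5, -0.3, -0.6]
finger_gap: 0.163
finger_force: 58.9
t 13.48 tcp [ 0.4739 -0.1204  0.1016] th -6.9 gap 0.16 F [ 0.5 -0.3 -0.6] q [ 0.16  0.84  0.04  1.95 -0.08  0.36  0.38]
(0.4745, -0.119, 0.048, -7) shift [0.0014 0.0007 0.0536] turn -0.002 alt 3.140
```

View pics/c10.png

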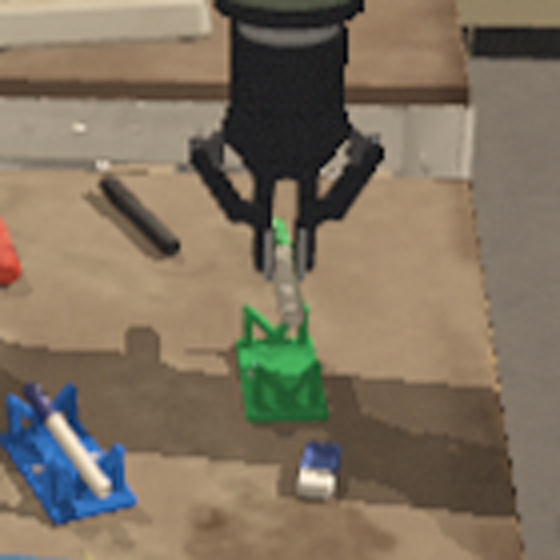

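The green marker is held level above the green rest and in line with it. I lower it.

```bash
python3 -m jog '[[[0.0014,0.0005,0.03,0,0],[0.0014,0.0005,0.045,0,0],[0.0014,0.0005,0.054,0,0],[0.0014,0.0005,0.054,0,0],[0.0014,0.0005,0.054,0,0]]]'|sed -n '2p;6,7p'; python3 -m jog '[[[0,0,0.002,0,0],[0,0,0.002,0,0],[0,0,0.002,0,0]]]'
```

```text
eef_pos: [0.4742, -0.1187, 0.0472]
finger_force: 58.8
clock: 14.2
eef_pos: [0.4743, -0.1186, 0.0459]
eef_rot: [[-0.12, 0.993, 0.001], [0.993, 0.12, -0.001], [-0.001, 0.0, -1.0]]
wrist_force: [-2.8, -0.6, 13.5]
finger_gap: 0.166
finger_force: 60.2
```

Contact at the expected height, so I release, retreat to the right and check from above.

```bash
python3 -m jog '[[[0,0,0,0,25],[0,0,0,0,45],[0,0,0,0,45],[0,0,-0.01,0,45],[0,0,-0.04,0,45],[0,0,-0.08,0,45],[0,0,-0.12,0,45],[-0.04,0,-0.14,0,45],[-0.08,0,-0.14,0,45],[-0.12,0,-0.14,0,45]]]'|head -2; python3 -m jog '[[[-0.15,-0.03,0,0,45],[-0.15,-0.03,0,0,45],[-0.15,-0.03,0,0,45],[-0.15,-0.03,0,0,45],[-0.15,-0.03,0,0,45],[-0.15,-0.03,0,0,45],[-0.15,-0.03,0,0,45]]]'|head -2;python3 -c "
from h import *
a,da=capture('top'); b,d=capture('side')
cv2.imwrite('pics/c11.png',np.hstack([cv2.resize(a[140:300,90:350],None,fx=1.5,fy=1.5),cv2.resize(b[160:360,200:350],(400,534))[:240*2][::1][:240]]) if 0 else cv2.resize(a[140:300,90:350],None,fx=3,fy=3))
o=cv2.resize(b[160:350,200:350],None,fx=3,fy=3); cv2.imwrite('pics/c12.png',o)
w=world(da)
for n,x,y,h in (('red',.415,.346,.032),('green',.4745,-.119,.032),('blue',.608,.005,.028)):
    m=(da>.3)&(np.hypot(w[...,0]-x,w[...,1]-y)<.09)&(w[...,2]>.008)&(w[...,2]<.06)
    hsv=cv2.cvtColor(a,cv2.COLOR_BGR2HSV); wt=m&(hsv[...,1]<90)&(hsv[...,2]>110); q=w[wt]; 
    k=np.linalg.eigh(np.cov(q[:,:2].T))[1][:,1]; k*=np.sign(k[1]); t=(q[:,:2]-[x,y])@k
    print(n,len(q),'barrel mean',q.mean(0).round(3),'along',t.min().round(3),t.max().round(3),'ang %.1f'%np.degrees(np.arctan2(k[0],k[1])),'z top',np.percentile(q[:,2],[50,95]).round(3))"
```

```text
clock: 15.03
eef_pos: [0.4894, -0.2385, 0.1878]
clock: 15.62
eef_pos: [0.4775, -0.3887, 0.1857]
red 215 barrel mean [0.42  0.371 0.036] along -0.019 0.071 ang 12.8 z top [0.037 0.04 ]
green 206 barrel mean [ 0.472 -0.096  0.036] along -0.067 0.069 ang -6.4 z top [0.037 0.041]
blue 187 barrel mean [0.603 0.014 0.03 ] along -0.067 0.069 ang -26.9 z top [0.031 0.035]
```

View pics/c11.png

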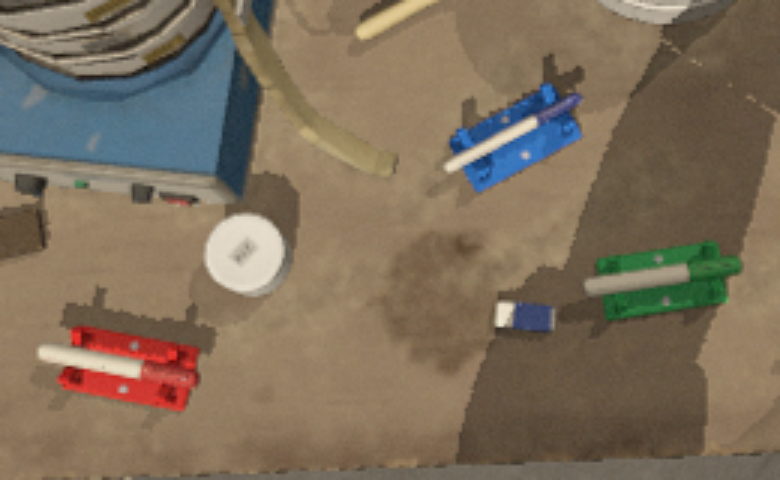

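View pics/c12.png

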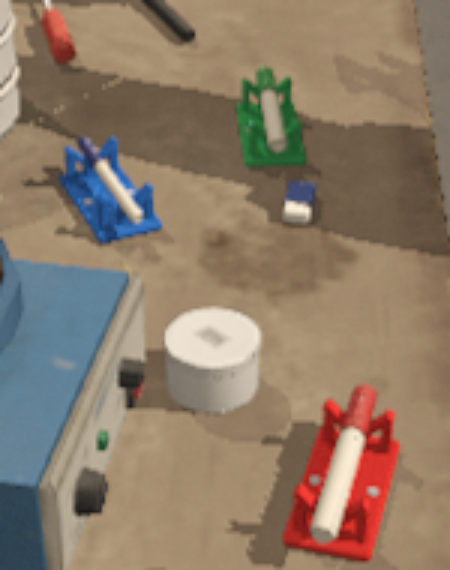

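All three markers lie in their notches: centres are within about 3 mm along the rest, angles within 1 degree, and heights are right. The tin, eraser and black marker have not moved, so I hand the job in.

```bash
python3 -c "
from rig import *
s=observe();print(s['clock'],s['wrist_force'],sign_off())"
```

```text
the job is handed in; nothing more can be done
15.7167 [ 1.03940811 -0.69617539  0.3818658 ] None
```

The red, green and blue markers each lie level and centred in the rest of their own colour; the black marker, eraser and tin were left where they were, and I handed the job in at 15.7 s; the hand-in returned no verdict.

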